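Hold the chill ball over the coffee cup with tongs

ROBOT

A 6-joint arm with a two-finger parallel gripper is mounted at the origin on the work surface. World frame = base frame: x ahead of the robot, y to its left, z up, the work surface at z = 0. Lengths are in m, angles in rad, forces in N, time in s.
With the tool pointing down it reaches from about 0.425 to 0.95 m from the base axis. Payload 14.7 kg.
Tool frame: the origin (TCP) lies between the finger pads; the fingertips stand 11 mm ahead of it and the grasp point (between the pads) lies 8 mm behind it; x points along the fingers, z is the direction in which the jaws open and shut, and the axes are right-handed (so a half turn about x gives the same grasp; the last joint's range is limited). The gripper opens to 85 mm and grips with 20 to 120 N. Pads are 22 mm wide; open, the fingers measure 114 mm over their backs; the gripper's body (76 mm by 85 mm) begins 54 mm behind the grasp point. The pads swing forward as they close: fully open they stand 13 mm farther back than shut.
Start: joints at [1.168, 0.48, 1.596, -0, 1.065, -0.047], TCP at [0.226, 0.609, 0.242] pointing down, gripper open.
Joint ranges: [-2.75, 2.75], [-0.82, 2.05], [0.23, 2.67], [-1.56, 4.7], [0.09, 2.69], [-2.92, 2.92]. Speed limits (rad/s): [1.89, 1.89, 2.39, 3.01, 3.01, 3.01].

INTERFACE

Orientations are given as a 3x3 rotation matrix whose columns are the frame's x, y, z axes.
In Python, from rig import arm gives the robot as it stands. The module is installed in compiled form; this text tells all that it offers.
- The arm moves only by the tool play_rows, never from a script. Its argument "rows" is a list that holds one entry, the list of rows, each a list of 4 numbers: the shift along the tool's x, y, z in m, then the turn about the tool's x in degrees. In form: [[[x, y, z, spin], ...]]. A call has 1 to 20 rows; each row shifts and turns the pose as measured when the row begins, along the tool's axes as they then stand; what a row does not reach is not made up. A row lasts 1/10 s, in which the tool goes at most 50 mm and 8.59 degrees, less where a joint would pass 70% of its speed; a pose out of reach is approached as far as the arm can. A call with a gripper value outside its range is refused whole. "gripper" is the closure, from 0 (fully open) to 1 (shut), set as the call begins (left out, the last holds). The fingers move at their own pace and stop on an object; the grip force is fixed at half the most. Time passes only in rows, so rows that do not move let the fingers close. It gives the time, the measured TCP pose, the force and the opening at its end, in the units of the state.
- arm.sense(): the state, without advancing time (a new reading comes with each control period).
- arm.snapshot(name): name is "scene" or "top" or "wrist"; returns the picture (420x560x3 uint8, red, green, blue); there is no depth.
- arm.camera_params(name): a dict with "camera_matrix" (3x3 intrinsics, pixels), "extrinsics" (4x4, takes a point from world to camera coordinates). Camera axes: x right, y down, z forward; pixel columns grow to the right and rows downward; lengths in m; the calibration is good to about 2 mm. A picture is of the moment at which its call begins: read the wrist's pose just before it. camera_params takes no time and is no camera call; for the wrist camera it gives the pose at the moment of the call.
- arm.close_job(): hands the job in, once; it reports no verdict.
The state is a dict: "clock": time; "joint_positions": joint angles; "joint_vel": joint speeds; "joint_torque": joint torques, N m; "eef_pos": TCP position; "ee_rot": TCP orientation; "wrist_force": force on the tool from outside, world axes, zero at the start; "torque": the same for the moment, N m; "width": opening from 0.0 (shut) to 1.0 (fully open).
Only numpy, scipy, OpenCV 4.12 (cv2) and the standard library are available. Lean on these libraries where they do the work, as an engineer would, in place of code of your own. Each camera call takes 0.05 s, during which the arm holds its last target.

TASK

Pick up the spring tongs from their rest, close them on the larger of the two steel chill balls, lift it off its stand and finish holding it still, in the tongs, over the middle of the steel cup on the scale, just above the rim with ball and tongs clear of the cup. Do not touch the ball with the gripper itself, do not drop it, and leave the small ball, the cup and everything else where they are. The program ends while still holding: nothing is put down.

Things in the scene. Friction and masses are not known exactly. Their poses are not given: they have to be found in the camera images.
- tongs_grip (a point): Where to grip the steel spring tongs (225 mm long, 95 g, balanced here) lying level on a dark wooden rest: midway between the two arms, half-way along and half-way up, 34 mm above the counter at the start. x points along the tongs to the tips, y across the arms, z up. The arms are upright strips, splayed; dark rubber grips on their outsides here, 44 mm long, 24 mm tall, 62 mm over both.
- tongs_tips (a point): Point midway between the tips of the tongs, 95 mm ahead (+x) of the grip point at the same height, same axes. Each arm ends beside it in an upright ring, 26 mm outer diameter (hole about 16 mm). Free gap between the open rings: 64 mm.
- tongs: The whole tongs; origin 9 mm below the grip point, same axes. The arms are joined by a bend 95 mm behind (-x) the grip point. Squeezed at the grip point they swing in evenly about the bend; the ring gap shrinks by twice what the width there shrinks. Let go, they spring open.
- tongs_left (a joint): How far each arm is squeezed in, rad: 0 = sprung fully open (62 mm over the rubber grips), 0.09 = on the large ball (45 mm there), 0.169 = shut (30 mm). The spring pushes back with about 7 N on each finger at first touch, 8 to 9 N when squeezed; squeeze a few mm to carry them open, and with 20 N or more to hold the ball.
- rest: Fixed dark wooden rest under the tongs: two round-topped crossbars, 25 mm high and 16 mm thick, 60 mm ahead of and behind its origin; between them only a low spine 20 mm wide and 6 mm high, so fingers can reach 18 mm below the grip point on both sides. Origin on the counter below the grip point.
- ball_center (a point): Centre of the large steel chill ball, 36 mm diameter, 40 to 85 g, sitting loose on its stand, centre 73 mm above the counter at the start. The tongs' rings seat themselves on it (it bulges into their holes), also when a few mm off. Axes mean nothing.
- ball: The same large ball (origin at its centre).
- stand: Fixed stand of the large ball: wooden foot 60 mm wide and 10 mm high, post 12 mm thick, seat ring 22 mm wide with its top at 57 mm. Origin at the foot's underside. The two stands look alike and swap places.
- small_ball_center (a point): Centre of the small steel chill ball, 26 mm diameter, on the other stand like the first, centre 67 mm above the counter. To be left alone.
- cup_rim (a point): Centre of the mouth of the open steel cup without handle, 72 mm outer diameter, 80 mm high, standing loose on the scale; the rim is 100 mm above the counter. z up.
- cup: The steel cup; origin at the centre of its underside.
- scale: Fixed flat black kitchen scale under the cup, 140 x 110 mm, 20 mm high; origin on the counter, 8 mm nearer in x than the cup's centre.
- mug: Loose bystander: white handled mug, 76 dia x 85 high (mm), on the counter; origin at its underside. Leave alone.
- espresso_cup: Loose bystander: small white cup standing upside down, 64 dia x 56 high (mm), on the counter; origin at its underside. Leave alone.
- tamper: Loose bystander: dark steel tamper (disc 58 dia with a knob handle), 80 high (mm), on the counter; origin at its underside. Leave alone.
- jar: Bystander fixed to the counter: amber lidded jar, 70 mm diameter, 110 mm high; origin at its underside.
- tin: Bystander fixed to the counter: closed metal tin, 80 mm diameter, 100 mm high; origin at its underside.
There are look-alikes about, which are no part of the job. Of the things shaped like the tongs, the bare steel one is meant.

How it is judged:
On the way, in this order (a step that is already met when the one before it is completed fails the run):
1. the tongs are lifted off their rest by the gripper, without the ball (height (world z) of tongs_grip above 0.065 m and contact force between the fingers and tongs above 1 N and contact force between tongs and rest below 0.05 N and contact force between ball and tongs below 0.05 N), for 0.2 s.
2. the large ball is lifted clear of its stand in the tongs (contact force between the fingers and tongs above 2 N and contact force between ball and tongs above 1 N and z of ball_center in the frame of stand above 0.095 m and contact force between ball and stand below 0.05 N), for 0.2 s.
At the end, for the whole second after the job is handed in: Gripper holds the tongs (2 N or more), tongs hold the large ball (1 N or more) still, its centre within 20 mm of the cup's axis, 20 to 85 mm above the rim and within 120 mm of the grip point; nothing of these touches the cup, tongs not the scale; cup and small ball within 10 mm of their start (contact force between the fingers and tongs above 2 N and contact force between ball and tongs above 1 N and horizontal distance between ball_center and cup_rim below 0.02 m and z of ball_center in the frame of cup_rim between 0.02 and 0.085 m and distance between ball_center and tongs_grip below 0.12 m and linear speed of ball below 0.03 m/s and contact force between each of ball, tongs, the arm and cup below 0.05 N and contact force between tongs and scale below 0.05 N and contact force between each of the arm, the fingers and ball below 0.05 N and distance of each of cup, small_ball_center from where it was at the start of the episode below 0.01 m and angle between cup's own z axis and vertical below 0.1 rad); the arm keeps its last pose, push and grip.
It fails at once if the gripper or arm touches the large ball (contact force between any of the fingers, the arm and ball above 0.3 N).
It fails at once if the large ball is dropped (height (world z) of ball_center below 0.055 m).
It fails at once if the small ball is moved by more than 10 mm (distance of small_ball_center from where it was at the start of the episode above 0.01 m).
It fails at once if the cup is moved by more than 10 mm (distance of cup from where it was at the start of the episode above 0.01 m).
It fails at once if a bystander is moved by more than 20 mm (distance of any of mug, espresso_cup, tamper from where it was at the start of the episode above 0.02 m).
It also fails if it takes over 48 s, if anything falls off the work surface, if the arm or the gripper's body presses on something with over 40 N, if the wrist force passes 120 N, or if a joint passes its speed limit or range.

## Working session

There is one attempt and no reset: what is moved stays moved. The work goes in short steps, Python scripts to look and compute and a tool call to move; the robot and the scene stay as the last step left them, time stands still between calls to the robot, and variables do not carry over. Pictures are saved under pics/ and viewed, and the job is handed in when it is done.

Besides the shell and the picture viewer there is one more tool, called after ">>>" in YAML: its name, and indented under it one key for each argument. play_rows: Moves the arm, as the interface text tells. Its arguments: {"type":"object","properties":{"rows":{"type":"array","items":{"type":"array","items":{"type":"array","items":{"type":"number"}}}},"gripper":{"type":"number"}},"required":["rows"]}

```bash
mkdir -p pics; ls; python3 - <<'E'
from rig import arm
import cv2,numpy as np
np.set_printoptions(precision=4,suppress=True)
s=arm.sense();print(s)
for n in ("scene","top","wrist"):
    p=arm.camera_params(n);print(n,p)
    cv2.imwrite(f"pics/{n}0.png",cv2.cvtColor(arm.snapshot(n),cv2.COLOR_RGB2BGR))
E
```

```text
pics
{'clock': 0.0, 'joint_positions': array([ 1.1684,  0.4808,  1.5969, -0.    ,  1.0651, -0.0466]), 'joint_vel': array([-0.0015,  0.0002,  0.0001,  0.0003, -0.002 , -0.0007]), 'joint_torque': array([  0.0018, -95.0656, -43.0174,   0.0001,   0.0125,   0.    ]), 'eef_pos': array([0.2262, 0.6089, 0.2417]), 'ee_rot': array([[-0.0005, -0.9374,  0.3484],
       [-0.0012,  0.3484,  0.9374],
       [-1.    ,  0.0001, -0.0013]]), 'wrist_force': array([-1.089 , -0.0184, -0.2103]), 'torque': array([-0.0128, -0.0303,  0.0107]), 'width': 1.0007899901495552}
scene {'camera_matrix': array([[401.1043,   0.    , 277.8835],
       [  0.    , 401.1043, 212.0208],
       [  0.    ,   0.    ,   1.    ]]), 'extrinsics': array([[-0.6597,  0.7515, -0.0106,  0.3388],
       [ 0.6509,  0.5641, -0.5081, -0.241 ],
       [-0.3758, -0.3421, -0.8613,  1.2855],
       [ 0.    ,  0.    ,  0.    ,  1.    ]])}
top {'camera_matrix': array([[419.484 ,   0.    , 287.9616],
       [  0.    , 419.484 , 206.5239],
       [  0.    ,   0.    ,   1.    ]]), 'extrinsics': array([[ 0.0039, -1.    ,  0.0026, -0.0587],
       [-0.9891, -0.0042, -0.147 ,  0.4767],
       [ 0.147 , -0.002 , -0.9891,  1.1753],
       [ 0.    ,  0.    ,  0.    ,  1.    ]])}
wrist {'camera_matrix': array([[320.2707,   0.    , 279.5881],
       [  0.    , 320.2707, 211.8763],
       [  0.    ,   0.    ,   1.    ]]), 'extrinsics': array([[ 0.3492,  0.9371, -0.0009, -0.6481],
       [ 0.9033, -0.3364,  0.2661, -0.0338],
       [ 0.2491, -0.0937, -0.9639,  0.3779],
       [ 0.    ,  0.    ,  0.    ,  1.    ]])}
```

View pics/scene0.png

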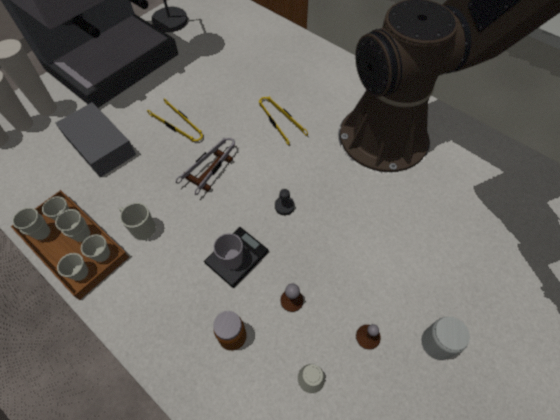

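View pics/top0.png

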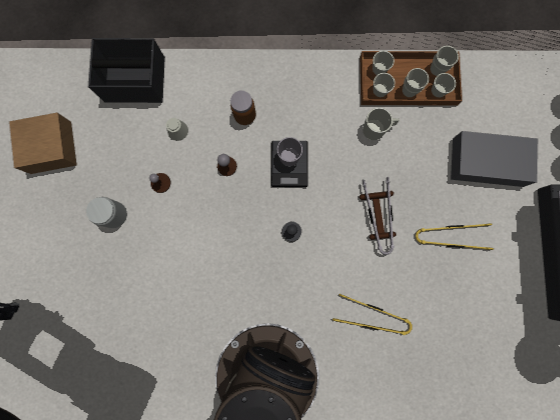

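View pics/wrist0.png

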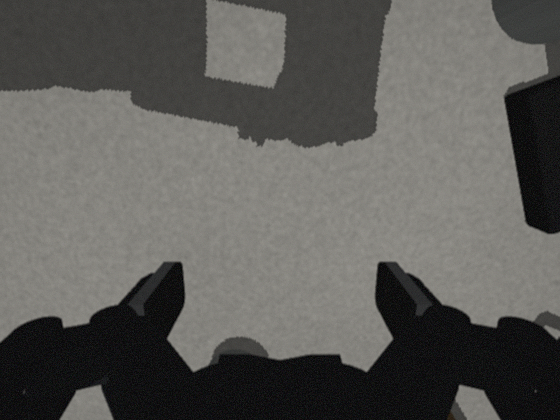

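The scene and top pictures show three tongs-shaped things in the top view: the bare steel one on the dark rest (378,215), and yellow ones at (455,237) and (372,315). There are two stands, at (225,163) and (158,182), and a cup on the scale at (289,150). I'll enlarge the steel tongs and both balls to confirm.

```bash
python3 - <<'E'
import cv2,numpy as np
a=cv2.imread("pics/top0.png")
def c(x0,y0,w,h,f): return cv2.resize(a[y0:y0+h,x0:x0+w],None,fx=f,fy=f,interpolation=cv2.INTER_CUBIC)
cv2.imwrite("pics/tongs_crop.png",c(335,165,90,100,6))
cv2.imwrite("pics/balls_crop.png",c(140,130,180,75,4.4))
E
```

```text
(no output)
```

View pics/tongs_crop.png

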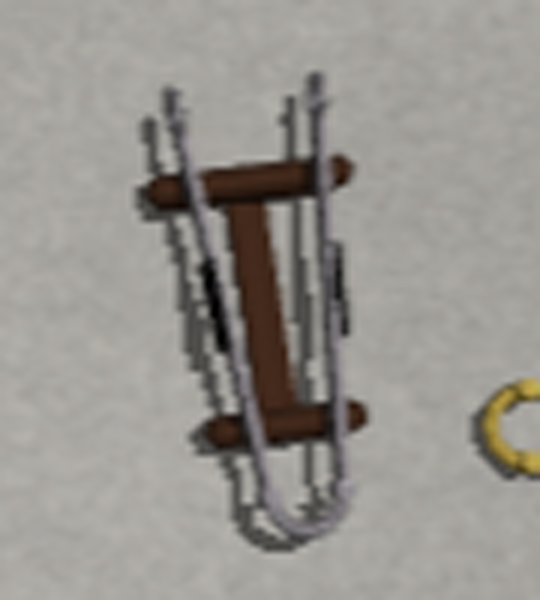

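View pics/balls_crop.png

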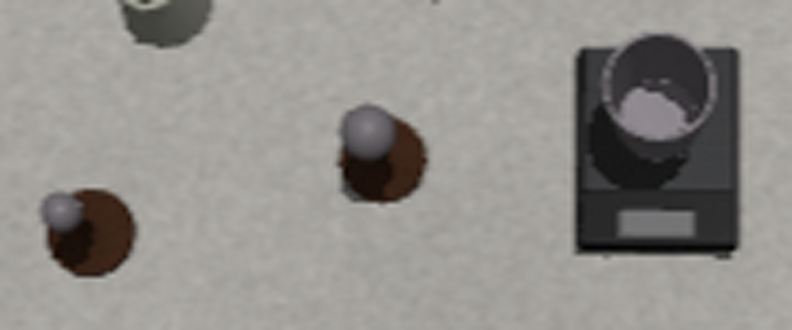

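The first crop shows bare steel tongs on the dark rest, with dark rubber grips and rings at about (363,181) and (387,179). The bend is at about (386,252), so +x points up in the image. The yellow ones are decoys. In the second crop the ball at (224,160) is clearly larger than the one at (154,178). The cup mouth is at about (290,150). Next I'll turn these into positions.

```bash
cat > h.py <<'E'
from rig import arm
import cv2,numpy as np
np.set_printoptions(precision=4,suppress=True)
def ray(p,uv,z):
    K=p["camera_matrix"];E=p["extrinsics"];R=E[:3,:3];t=E[:3,3]
    c=-R.T@t;d=R.T@np.linalg.inv(K)@np.array([uv[0],uv[1],1.]);return c+d*(z-c[2])/d[2]
def proj(p,X):
    K=p["camera_matrix"];E=p["extrinsics"];x=K@(E[:3,:3]@np.array(X)+E[:3,3]);return x[:2]/x[2]
def save(n,name):
    p=arm.camera_params(n);a=cv2.cvtColor(arm.snapshot(n),cv2.COLOR_RGB2BGR);cv2.imwrite(f"pics/{name}.png",a);return p,a
E
python3 - <<'E'
from h import *
p=arm.camera_params("top");q=arm.camera_params("scene")
ti=[ray(p,u,.043) for u in ((363.3,180.5),(387.6,178.5))]
be=ray(p,(386,253),.034)
gr=[ray(p,u,.040) for u in ((370.5,216),(392,213))]
print("tips",ti,np.linalg.norm(ti[0]-ti[1]));print("bend",be);print("grips",gr,np.linalg.norm(gr[0]-gr[1]))
# rest crossbar ends, z~.022
b=[ray(p,(335+x/6,165+y/6),.018) for x,y in ((148,195),(352,168),(210,434),(365,415))]
print("bars",b,(b[0]+b[1])/2,(b[2]+b[3])/2)
print("ball",ray(p,(223.6,160),.073),"small",ray(p,(154,178),.067),"rim",ray(p,(290,150),.1))
# foot of the stands
print("foot",ray(p,(140+383/4.4,130+160/4.4),.010),ray(p,(140+92/4.4,130+232/4.4),.010))
a=cv2.imread("pics/scene0.png")
cv2.imwrite("pics/sc_t.png",cv2.resize(a[125:205,165:250],None,fx=7,fy=7,interpolation=cv2.INTER_CUBIC))
cv2.imwrite("pics/sc_b.png",cv2.resize(a[220:360,200:390],None,fx=4,fy=4,interpolation=cv2.INTER_CUBIC))
E
```

```text
tips [array([ 0.5529, -0.2745,  0.043 ]), array([ 0.5592, -0.3451,  0.043 ])] 0.07086500409612076
bend [ 0.3447 -0.3361  0.034 ]
grips [array([ 0.4498, -0.2934,  0.04  ]), array([ 0.4587, -0.3554,  0.04  ])] 0.06259640844639655
bars [array([ 0.5072, -0.2673,  0.018 ]), array([ 0.5211, -0.3678,  0.018 ]), array([ 0.3903, -0.2948,  0.018 ]), array([ 0.3998, -0.37  ,  0.018 ])] [ 0.5142 -0.3176  0.018 ] [ 0.395  -0.3324  0.018 ]
ball [0.6042 0.1267 0.073 ] small [0.5524 0.3236 0.067 ] rim [ 0.6266 -0.0616  0.1   ]
foot [0.6013 0.1258 0.01  ] [0.5505 0.3208 0.01  ]
```

View pics/sc_t.png

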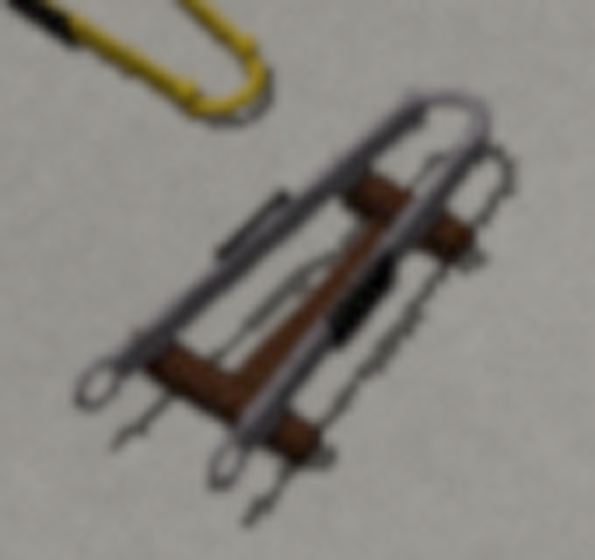

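View pics/sc_b.png

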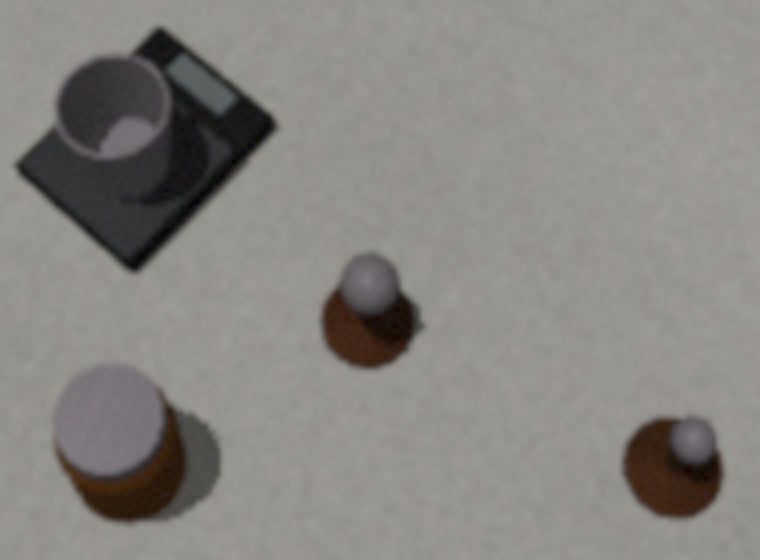

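```bash
python3 - <<'E'
from h import *
q=arm.camera_params("scene")
t=[ray(q,u,.034) for u in ((179,179.9),(197.6,191.3))];print(t,(t[0]+t[1])/2)
g=[ray(q,(165+x/7,125+y/7),.034) for x,y in ((257,225),(362,302))];print(g,(g[0]+g[1])/2)
print(ray(q,(292.5,291),.073),ray(q,(200+692/4,220+440/4),.067),ray(q,(228.4,246.7),.1))
for n,uv in(("jar",(228,324)),("tin",(450,335)),("tamper",(285,203)),("mug",(136,220)),("esp",(312,378))): print(n,ray(q,uv,.06))
s=arm.sense();print(s["clock"])
E
```

```text
[array([ 0.5539, -0.3469,  0.034 ]), array([ 0.5456, -0.2766,  0.034 ])] [ 0.5498 -0.3118  0.034 ]
[array([ 0.4531, -0.358 ,  0.034 ]), array([ 0.4523, -0.2942,  0.034 ])] [ 0.4527 -0.3261  0.034 ]
[0.6049 0.1273 0.073 ] [0.5536 0.323  0.067 ] [ 0.6294 -0.0583  0.1   ]
jar [0.7596 0.0634 0.06  ]
tin [0.4461 0.4604 0.06  ]
tamper [ 0.4243 -0.0518  0.06  ]
mug [ 0.7249 -0.3174  0.06  ]
esp [0.7227 0.2824 0.06  ]
0.15
```

Both views agree to about 3 mm:
- **Tongs grip:** about (0.454, -0.325), yaw about 7.8°
- **Ball:** (0.6045, 0.127)
- **Cup:** (0.628, -0.060)

First I go around the base, keeping clear of it.

>>> play_rows:
  rows:
    - [[0,-0.038,-0.028,4],[0,-0.038,-0.028,0],[0,-0.038,-0.028,0],[0,-0.038,-0.028,0],[0,-0.038,-0.028,0],[0,-0.038,-0.028,0],[0,-0.038,-0.028,0],[0,-0.038,-0.028,0],[0,-0.038,-0.028,0],[0,-0.038,-0.028,0],[0,-0.038,-0.028,0],[0,-0.038,-0.028,0],[0,-0.038,-0.028,0]]
  gripper: 0

```text
clock: 1.45
eef_pos: [0.5348, 0.0591, 0.24]
ee_rot: [[-0.0, -0.913, 0.408], [0.0, 0.408, 0.913], [-1.0, 0.0, 0.0]]
wrist_force: [0.3, 1.4, -0.4]
width: 1.004
```

>>> play_rows:
  rows:
    - [[0,0,0,8.5],[0,0,0,8.5],[0,0,0,8.5],[0,0,0,8.5],[0,0,0,8.5],[0,0,0,8.5],[0,0,0,8.5],[0,0,0,8.5],[0,0,0,8.5],[0,0,0,8.5],[0,0,0,8.5],[0,0,0,8.5],[0,0,0,8.5],[0,0,0,8.5],[0,0,0,8.5],[0,0,0,8.5],[0,0,0,8.5]]

```text
clock: 3.15
eef_pos: [0.5358, 0.0511, 0.2369]
ee_rot: [[-0.005, 0.986, 0.168], [-0.001, 0.168, -0.986], [-1.0, -0.005, 0.0]]
wrist_force: [0.1, 0.3, -0.1]
width: 0.997
```

```bash
cat >> h.py <<'E'
def go(pos,yaw):
    "pos TCP target; yaw (deg) heading of tool y"
    s=arm.sense();R=s["ee_rot"];d=np.array(pos)-s["eef_pos"]
    y=np.degrees(np.arctan2(R[1,1],R[0,1]))
    print("t",s["clock"],"pos",s["eef_pos"],"yaw",y,"w",s["width"],"F",s["wrist_force"],"tilt",R[2,0])
    print("tool delta",R.T@d,"spin",-(yaw-y+180)%360-180 if False else (y-yaw+180)%360-180, "j",s["joint_positions"])
E
python3 - <<'E'
from h import *
go((.454,-.325,.2),7.8)
E
```

```text
t 3.15 pos [0.5358 0.0511 0.2369] yaw 9.679839245352596 w 0.9967184114951236 F [ 0.1486  0.2584 -0.1302] tilt -0.9999856797394013
tool delta [ 0.0378 -0.1437  0.357 ] spin 1.8798392453525992 j [ 0.0393  0.3334  1.8546 -0.001   0.9589  1.4418]
```

>>> play_rows:
  rows:
    - [[0.002,-0.018,0.0446,1.9],[0.002,-0.018,0.0446,0],[0.002,-0.018,0.0446,0],[0.002,-0.018,0.0446,0],[0,-0.018,0.0446,0],[0,-0.018,0.0446,0],[0,-0.018,0.0446,0],[0,-0.018,0.0446,0],[0,0,0,0],[0,0,0,0]]

```text
clock: 4.15
eef_pos: [0.4363, -0.3348, 0.2283]
ee_rot: [[-0.004, 0.992, 0.129], [-0.001, 0.128, -0.992], [-1.0, -0.004, 0.0]]
wrist_force: [0.2, 0.8, -0.1]
width: 1.001
```

```bash
python3 - <<'E'
from h import *
go((.454,-.325,.2),7.8)
p,a=save("wrist","w1")
print([proj(p,x) for x in ((.454,-.325,.034),(.548,-.312,.034))])
E
```

```text
t 4.15 pos [ 0.4363 -0.3348  0.2283] yaw 7.38289700885542 w 1.0008613302470688 F [ 0.2078  0.8264 -0.1493] tilt -0.9999912013980063
tool delta [ 0.0282  0.0189 -0.0074] spin -0.4171029911445885 j [-0.7074  0.358   1.8407 -0.0041  0.9454  0.7369]
[array([271.2462, 171.5485]), array([269.576 ,  70.6789])]
```

View pics/w1.png

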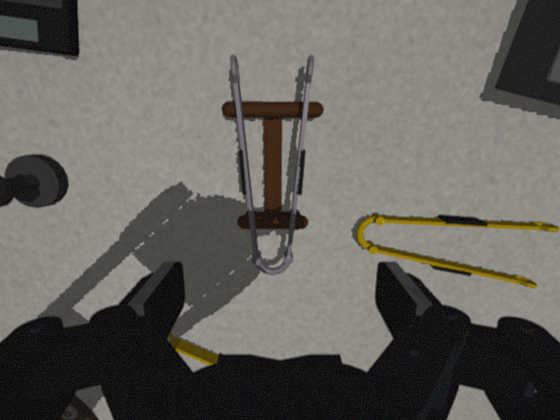

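The wrist view shows the steel tongs upright in the image: rings near (234,62) and (310,62), rubber grips near (242,172) and (302,172), bend at (273,270). I'll measure from it.

```bash
python3 - <<'E'
from h import *
a=cv2.imread("pics/w1.png")
cv2.imwrite("pics/w1c.png",cv2.resize(a[40:290,190:360],None,fx=3,fy=2.4,interpolation=cv2.INTER_CUBIC))
g=cv2.cvtColor(a,cv2.COLOR_BGR2GRAY);m=(g[140:205,225:320]<25).astype(np.uint8)
n,l,st,ce=cv2.connectedComponentsWithStats(m)
for i in range(1,n):
    if st[i,4]>15: print(st[i]+[225,140,0,0,0],ce[i]+[225,140])
p=arm.camera_params("wrist")
f=lambda u,v,z:ray(p,(u,v),z)
for nm,(A,B) in {"bars":(f(273,110,.02),f(273,221,.02)),"tips/bend":(f(272,62,.04),f(273,270,.04))}.items():
    d=B-A;print(nm,A,B,"mid",(A+B)/2,"len",np.linalg.norm(d),"yaw",np.degrees(np.arctan2(-d[1],-d[0])))
print(f(242,172,.04),f(302,172,.04),(f(242,172,.04)+f(302,172,.04))/2)
E
```

```text
[241 160   3  21  31] [241.871  170.5161]
[300 168   3  14  19] [301.0526 174.2105]
bars [ 0.5142 -0.319   0.02  ] [ 0.3978 -0.3334  0.02  ] mid [ 0.456  -0.3262  0.02  ] len 0.11726929606100524 yaw 7.066785515684349
tips/bend [ 0.555  -0.3134  0.04  ] [ 0.3486 -0.3399  0.04  ] mid [ 0.4518 -0.3266  0.04  ] len 0.20809178163470782 yaw 7.3185957735817855
[ 0.4509 -0.296   0.04  ] [ 0.4586 -0.3555  0.04  ] [ 0.4548 -0.3257  0.04  ]
```

View pics/w1c.png

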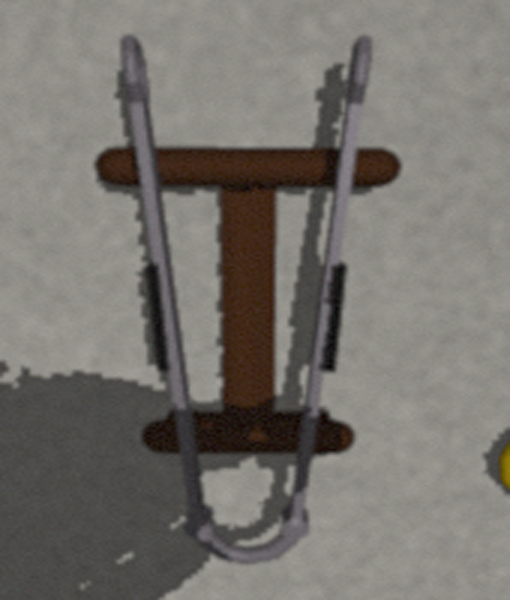

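```bash
python3 - <<'E'
from h import *
go((.4548,-.3258,.1),7.2)
E
```

```text
t 4.2 pos [ 0.4365 -0.3346  0.2283] yaw 7.434723237914533 w 1.000857791585278 F [ 0.4788 -0.5763 -0.2915] tilt -0.9999909144608174
tool delta [ 0.1283  0.0198 -0.0064] spin 0.23472323791452254 j [-0.7067  0.3579  1.8407 -0.0045  0.9452  0.737 ]
```

>>> play_rows:
  rows:
    - [[0.02,0.01,-0.003,0.2],[0.025,0.01,-0.003,0],[0.03,0,0,0],[0.03,0,0,0],[0.023,0,0,0],[0,0,0,0],[0,0,0,0]]

```text
clock: 4.9
eef_pos: [0.4599, -0.3178, 0.098]
ee_rot: [[-0.002, 0.991, 0.136], [-0.002, 0.136, -0.991], [-1.0, -0.002, 0.002]]
wrist_force: [0.4, -1.1, 1.0]
width: 0.998
```

```bash
python3 - <<'E'
from h import *
go((.4548,-.3258,.028),7.2)
p,a=save("wrist","w2")
E
```

```text
t 4.9 pos [ 0.4599 -0.3178  0.098 ] yaw 7.801040304854377 w 0.9978025998955459 F [ 0.4143 -1.081   0.9659] tilt -0.999995684863055
tool delta [ 0.07   -0.0059  0.0071] spin 0.6010403048543651 j [-0.6571  0.5438  1.931  -0.0047  0.6674  0.7812]
```

View pics/w2.png

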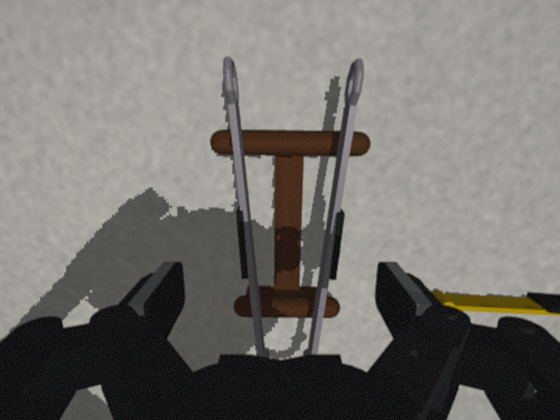

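The wrist view shows the tongs' axis at column about 290 and the finger middle at 280. That matches the 7 mm sideways offset computed. I'll correct it and go down.

>>> play_rows:
  rows:
    - [[0,-0.006,0.007,0.6],[0,0,0,0],[0.01,0,0,0]]

```text
clock: 5.25
eef_pos: [0.4567, -0.3274, 0.0921]
ee_rot: [[0.003, 0.992, 0.125], [-0.006, 0.125, -0.992], [-1.0, 0.002, 0.006]]
wrist_force: [-0.7, 0.1, 0.7]
width: 1.003
```

```bash
python3 - <<'E'
from h import *
go((.4548,-.3258,.028),7.2)
E
```

```text
t 5.25 pos [ 0.4567 -0.3274  0.0921] yaw 7.188174568748735 w 1.0034366384185716 F [-0.6527  0.1053  0.721 ] tilt -0.9999762641123489
tool delta [ 0.0641 -0.0018 -0.0022] spin -0.011825431251253349 j [-0.6741  0.5534  1.9333 -0.0047  0.6487  0.775 ]
```

>>> play_rows:
  rows:
    - [[0.02,-0.001,-0.001,0],[0.02,0,0,0],[0.012,0,0,0],[0.006,0,0,0],[0,0,0,0]]

```text
clock: 5.75
eef_pos: [0.456, -0.3283, 0.0319]
ee_rot: [[0.005, 0.992, 0.123], [-0.008, 0.123, -0.992], [-1.0, 0.004, 0.009]]
wrist_force: [-0.2, -0.1, -0.4]
width: 1.001
```

```bash
python3 - <<'E'
from h import *
go((.4548,-.3258,.028),7.2)
p,a=save("wrist","w3")
E
```

```text
t 5.75 pos [ 0.456  -0.3283  0.0319] yaw 7.087987117153363 w 1.0009525891475366 F [-0.1609 -0.0567 -0.3634] tilt -0.9999529985452374
tool delta [ 0.0038 -0.0009 -0.0027] spin -0.11201288284664201 j [-0.6761  0.6498  1.9622 -0.0057  0.5204  0.7759]
```

View pics/w3.png

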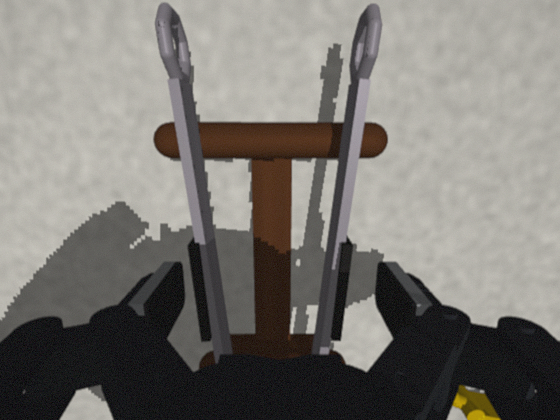

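>>> play_rows:
  rows:
    - [[0.003,-0.001,-0.003,0],[0,0,0,0],[0,0,0,0]]

```text
clock: 6.1
eef_pos: [0.4555, -0.3259, 0.0305]
ee_rot: [[0.007, 0.992, 0.123], [-0.01, 0.123, -0.992], [-1.0, 0.006, 0.01]]
wrist_force: [0.4, -0.4, 0.5]
width: 1.003
```

>>> play_rows:
  rows:
    - [[0,0,0,0],[0,0,0,0],[0,0,0,0],[0,0,0,0],[0,0,0,0],[0,0,0,0],[0,0,0,0],[0,0,0,0]]
  gripper: 0.33

```text
clock: 6.9
eef_pos: [0.4562, -0.3264, 0.0319]
ee_rot: [[0.009, 0.992, 0.123], [-0.011, 0.124, -0.992], [-1.0, 0.008, 0.012]]
wrist_force: [0.2, -0.1, -0.5]
width: 0.671
```

```bash
python3 - <<'E'
from h import *
go((.4548,-.3258,.028),7.2)
p,a=save("wrist","w4")
E
```

```text
t 6.9 pos [ 0.4562 -0.3264  0.0319] yaw 7.0946180192507065 w 0.6708545924284117 F [ 0.1581 -0.0727 -0.5445] tilt -0.9998970057836423
tool delta [ 0.0038 -0.0014 -0.0008] spin -0.10538198074928573 j [-0.6732  0.6476  1.9684 -0.0058  0.5115  0.7788]
```

View pics/w4.png

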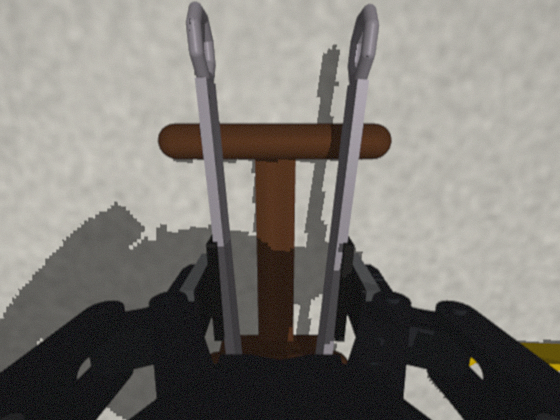

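The pads are on both rubber grips (left about 215, right about 345), and the rings are narrower but still open. Now I lift.

>>> play_rows:
  rows:
    - [[-0.005,0,0,0],[-0.01,0,0,0],[-0.015,0,0,0],[-0.02,0,0,0],[-0.02,0,0,0],[-0.02,0,0,0],[-0.02,0,0,0],[-0.02,0,0,0],[-0.02,0,0,0],[-0.01,0,0,0],[0,0,0,0],[0,0,0,0],[0,0,0,0]]

```text
clock: 8.25
eef_pos: [0.4536, -0.3237, 0.2042]
ee_rot: [[0.01, 0.992, 0.123], [-0.012, 0.124, -0.992], [-1.0, 0.009, 0.013]]
wrist_force: [-0.0, -0.3, -1.5]
width: 0.673
```

```bash
python3 - <<'E'
from h import *
go((.5116,.1075,.19),11.9)
p,a=save("wrist","w5");save("scene","s5")
b=cv2.imread("pics/s5.png");cv2.imwrite("pics/s5c.png",cv2.resize(b[90:230,130:330],None,fx=4,fy=4))
E
```

```text
t 8.25 pos [ 0.4536 -0.3237  0.2042] yaw 7.095811891797426 w 0.6731197429623593 F [-0.0336 -0.3389 -1.5008] tilt -0.9998742313110788
tool delta [ 0.0097  0.1107 -0.4209] spin -4.804188108202567 j [-0.6723  0.3877  1.864  -0.0037  0.8742  0.777 ]
```

View pics/w5.png

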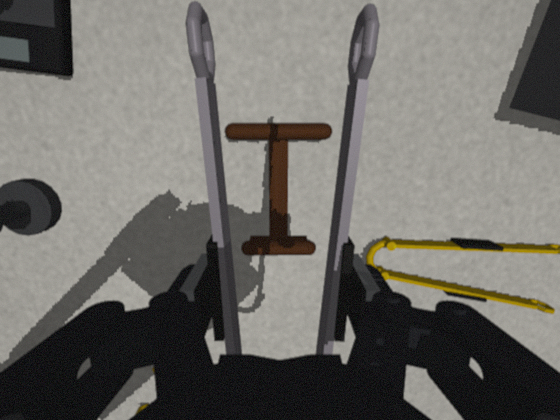

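View pics/s5c.png

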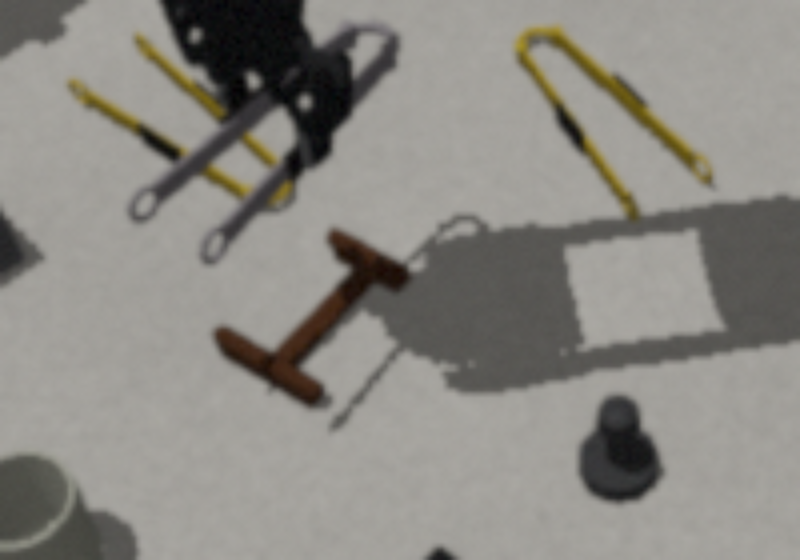

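The tongs are held level and clear of the rest, with the rings open. Next I go across to above the large ball.

>>> play_rows:
  rows:
    - [[0,0.005,-0.02,0],[0,0.01,-0.035,0],[0,0.01,-0.039,0],[0,0.01,-0.039,-1],[0,0.01,-0.039,-1],[0,0.01,-0.039,-1],[0,0.01,-0.039,-1],[0,0.01,-0.039,-0.8],[0,0.01,-0.039,0],[0,0.01,-0.035,0],[0,0.006,-0.025,0],[0,0.002,-0.015,0],[0,0,0,0],[0,0,0,0],[0,0,0,0]]

```text
clock: 9.85
eef_pos: [0.4863, 0.1054, 0.19]
ee_rot: [[-0.003, 0.978, 0.208], [-0.01, 0.208, -0.978], [-1.0, -0.005, 0.009]]
wrist_force: [-0.6, -0.3, -0.4]
width: 0.669
```

```bash
python3 - <<'E'
from h import *
go((.5116,.1075,.19),11.9)
p,a=save("wrist","w6")
for x in ((.6045,.127,.073),(.553,.323,.067),(.628,-.06,.1)): print(proj(p,x))
E
```

```text
t 9.85 pos [0.4863 0.1054 0.19  ] yaw 11.983705590937568 w 0.6686561327604482 F [-0.575  -0.3227 -0.3554] tilt -0.9999423124307156
tool delta [-0.0001  0.0252  0.0032] spin 0.08370559093756924 j [ 0.1594  0.3389  1.9913 -0.0131  0.8164  1.5301]
[281.4455  43.243 ]
[ 0.2635 59.71  ]
[576.9109  61.0854]
```

View pics/w6.png

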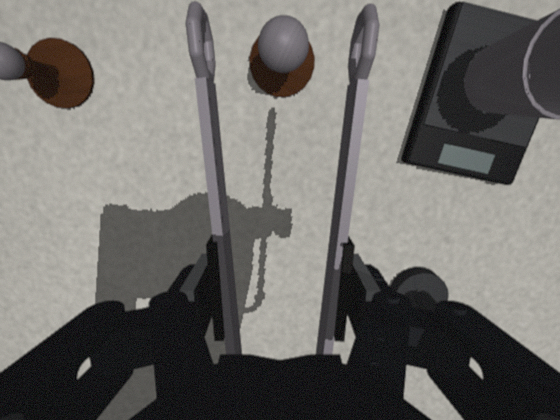

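The ball is at about (284,44), against a prediction of (281,43). The rings are at about (203,42) and (363,42). I'll compute where the held tips really are relative to the TCP.

```bash
python3 - <<'E'
from h import *
p=arm.camera_params("wrist");s=arm.sense();R=s["ee_rot"];e=s["eef_pos"]
b=ray(p,(284,44),.073);print("ball",b)
L=ray(p,(203,42),.193);Q=ray(p,(363,42),.193);print("gap",np.linalg.norm(L-Q));t=(L+Q)/2
off=R.T@(t-e);print("tips off tool",off)
b=np.array([.6045,.1265,.073])*.5+.5*b
print("ball",b,"shift y,z",(R.T@(b-t)))
# z check of tips from rings apparent vertical extent
E
```

```text
ball [0.6044 0.1249 0.073 ]
gap 0.057637630152099016
tips off tool [-0.0035  0.0948  0.0023]
ball [0.6045 0.1257 0.073 ] shift y,z [0.1199 0.0256 0.0011]
```

>>> play_rows:
  rows:
    - [[0,0.013,0.001,0],[0,0.012,0,0],[0,0,0,0],[0.01,0,0,0],[0.02,0,0,0],[0.02,0,0,0],[0,0,0,0],[0,0,0,0]]

```text
clock: 10.7
eef_pos: [0.5141, 0.1066, 0.1369]
ee_rot: [[-0.003, 0.979, 0.204], [-0.01, 0.203, -0.979], [-1.0, -0.005, 0.01]]
wrist_force: [0.1, 0.1, -0.7]
width: 0.671
```

```bash
python3 - <<'E'
from h import *
go((.5116,.1065,.072),11.9)
p,a=save("wrist","w7")
s=arm.sense();R=s["ee_rot"];e=s["eef_pos"];t=e+R@np.array([-.0022,.0948,.0015]);print("tips",t,"to ball",R.T@(np.array([.6045,.1257,.074])-t), proj(p,(.6045,.1257,.073)))
E
```

```text
t 10.7 pos [0.5141 0.1066 0.1369] yaw 11.740895046887083 w 0.6713746649748845 F [ 0.0891  0.116  -0.6513] tilt -0.9999425030866039
tool delta [ 0.0649 -0.0021 -0.001 ] spin -0.15910495311291584 j [ 0.1534  0.4495  1.9786 -0.0149  0.7179  1.5305]
tips [0.6071 0.1245 0.1387] to ball [ 0.0647 -0.002  -0.0023] [276.2022  75.2757]
```

View pics/w7.png

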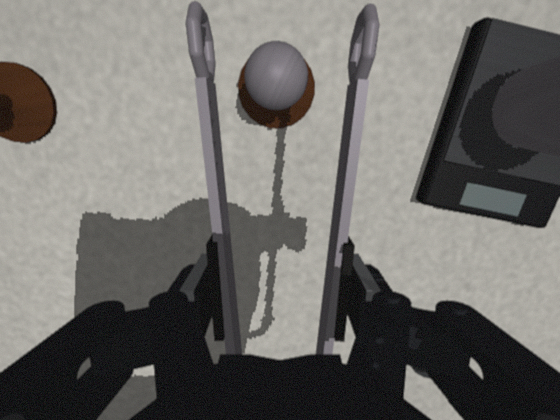

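The ball at (277,75) matches the prediction of (276,75). I'll shift 2 mm and continue down.

>>> play_rows:
  rows:
    - [[0,-0.002,-0.002,0],[0.012,0,0,0],[0.015,0,0,0],[0.008,0,0,0],[0,0,0,0],[0,0,0,0]]

```text
clock: 11.35
eef_pos: [0.5127, 0.1084, 0.1021]
ee_rot: [[0.001, 0.979, 0.204], [-0.01, 0.204, -0.979], [-1.0, -0.001, 0.01]]
wrist_force: [-0.4, 0.6, 0.0]
width: 0.67
```

```bash
python3 - <<'E'
from h import *
s=arm.sense();R=s["ee_rot"];e=s["eef_pos"];t=e+R@np.array([-.0022,.0948,.0015]);print(e,"tips",t,"to ball",R.T@(np.array([.6045,.1257,.074])-t))
p,a=save("wrist","w8")
E
```

```text
[0.5127 0.1084 0.1021] tips [0.6058 0.1262 0.1042] to ball [ 0.0302 -0.0014 -0.    ]
```

View pics/w8.png

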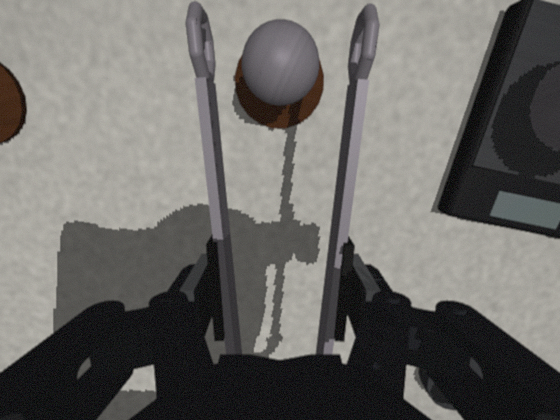

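The ball at (281,62) is centred between the rings, whose midpoint is column 283. Down the last 30 mm.

>>> play_rows:
  rows:
    - [[0.01,-0.001,0,0],[0.01,0,0,0],[0.008,0,0,0],[0,0,0,0],[0,0,0,0]]

```text
clock: 11.9
eef_pos: [0.5121, 0.1078, 0.0722]
ee_rot: [[0.003, 0.979, 0.204], [-0.009, 0.204, -0.979], [-1.0, 0.001, 0.01]]
wrist_force: [-0.5, -0.3, -0.8]
width: 0.67
```

```bash
python3 - <<'E'
from h import *
s=arm.sense();R=s["ee_rot"];e=s["eef_pos"];t=e+R@np.array([-.0022,.0948,.0015]);print(e,"tips",t,"to ball",R.T@(np.array([.6045,.1257,.074])-t),s["wrist_force"])
p,a=save("wrist","w9");save("scene","s9")
b=cv2.imread("pics/s9.png");cv2.imwrite("pics/s9c.png",cv2.resize(b[220:340,220:380],None,fx=5,fy=5))
E
```

```text
[0.5121 0.1078 0.0722] tips [0.6052 0.1257 0.0744] to ball [ 0.0004 -0.0007 -0.0001] [-0.464  -0.2555 -0.7862]
```

View pics/w9.png

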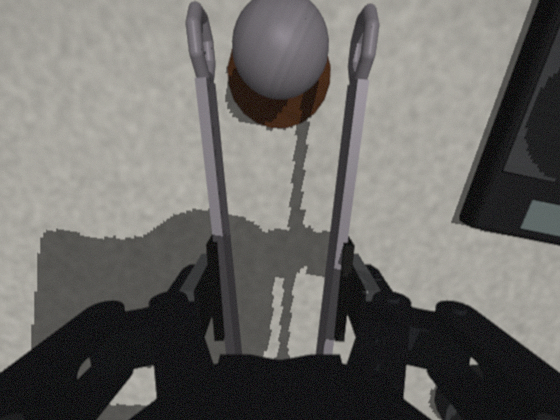

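View pics/s9c.png

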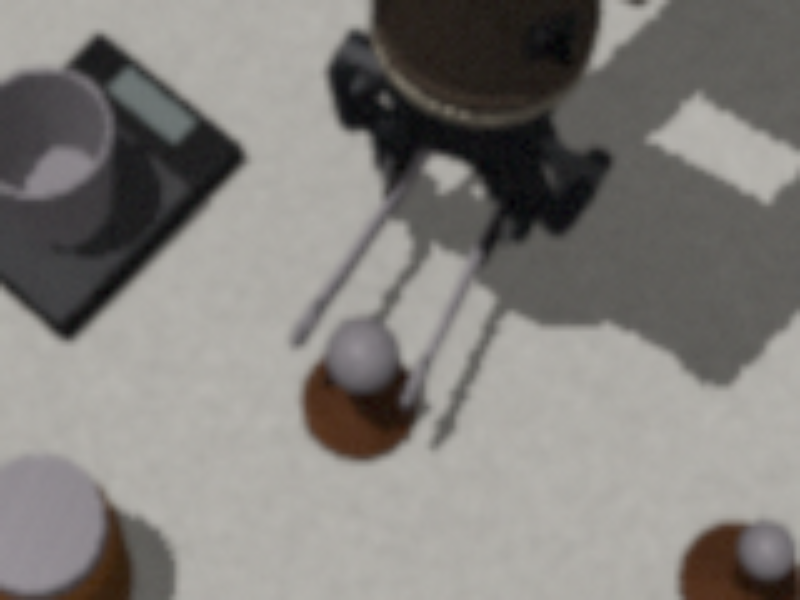

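The ball at (281,45) sits between the rings, which are centred at (283,42). Now I close in stages.

>>> play_rows:
  rows:
    - [[0,0,0,0],[0,0,0,0],[0,0,0,0],[0,0,0,0]]
  gripper: 0.42

```text
clock: 12.4
eef_pos: [0.5128, 0.108, 0.0733]
ee_rot: [[0.004, 0.979, 0.204], [-0.009, 0.204, -0.979], [-1.0, 0.002, 0.01]]
wrist_force: [-0.0, 0.4, -0.7]
width: 0.582
```

>>> play_rows:
  rows:
    - [[0,0,0,0],[0,0,0,0],[0,0,0,0],[0,0,0,0]]
  gripper: 0.47

```text
clock: 12.8
eef_pos: [0.5129, 0.108, 0.0735]
ee_rot: [[0.005, 0.979, 0.204], [-0.009, 0.204, -0.979], [-1.0, 0.003, 0.01]]
wrist_force: [-0.3, -0.2, -0.8]
width: 0.533
```

>>> play_rows:
  rows:
    - [[0,0,0,0],[0,0,0,0],[0,0,0,0],[0,0,0,0],[0,0,0,0],[0,0,0,0]]
  gripper: 1

```text
clock: 13.4
eef_pos: [0.5129, 0.1081, 0.0735]
ee_rot: [[0.005, 0.979, 0.204], [-0.009, 0.204, -0.979], [-1.0, 0.003, 0.01]]
wrist_force: [-1.0, 0.5, -0.5]
width: 0.51
```

```bash
python3 - <<'E'
from h import *
s=arm.sense();print(s["eef_pos"],s["width"]*85,s["wrist_force"],s["clock"])
p,a=save("wrist","w10")
E
```

```text
[0.5129 0.1081 0.0735] 43.33519298082806 [-0.9949  0.4505 -0.5061] 13.4
```

View pics/w10.png

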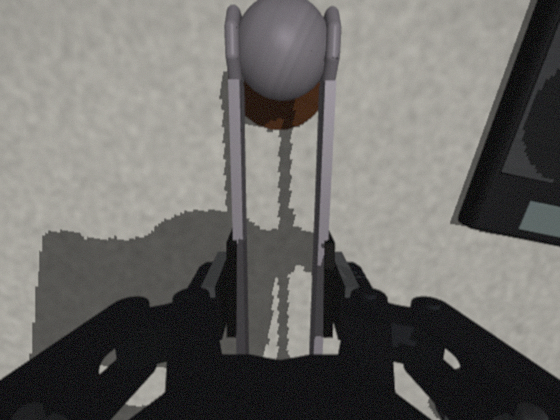

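The rings sit on both sides of the ball, and the opening stopped at 43 mm (about 45 mm expected on the ball). Now a slow lift.

>>> play_rows:
  rows:
    - [[-0.004,0,0,0],[-0.006,0,0,0],[-0.008,0,0,0],[-0.01,0,0,0],[-0.01,0,0,0],[-0.01,0,0,0],[-0.012,0,0,0],[-0.012,0,0,0],[-0.012,0,0,0],[-0.01,0,0,0],[-0.005,0,0,0],[0,0,0,0],[0,0,0,0],[0,0,0,0]]

```text
clock: 14.85
eef_pos: [0.5126, 0.1091, 0.1831]
ee_rot: [[0.007, 0.979, 0.204], [-0.009, 0.204, -0.979], [-1.0, 0.005, 0.01]]
wrist_force: [0.4, 0.3, -1.2]
width: 0.517
```

```bash
python3 - <<'E'
from h import *
s=arm.sense();print(s["width"]*85)
p,a=save("wrist","w11");save("scene","s11")
b=cv2.imread("pics/s11.png");cv2.imwrite("pics/s11c.png",cv2.resize(b[200:340,200:380],None,fx=4,fy=4))
# target: ball over cup, heading -5.5
c=np.array([.628,-.060]);h=np.radians(-5.5);g=c-.0948*np.array([np.cos(h),np.sin(h)]);go((g[0],g[1],.16),-5.5)
E
```

```text
43.96246513162953
t 14.95 pos [0.5125 0.1091 0.183 ] yaw 11.757966233580222 w 0.5105073059429863 F [ 0.5304  0.1456 -0.198 ] tilt -0.9999391145177243
tool delta [ 0.0245 -0.0121  0.1607] spin 17.25796623358022 j [ 0.1585  0.3776  1.9492 -0.0134  0.8096  1.5333]
```

View pics/w11.png

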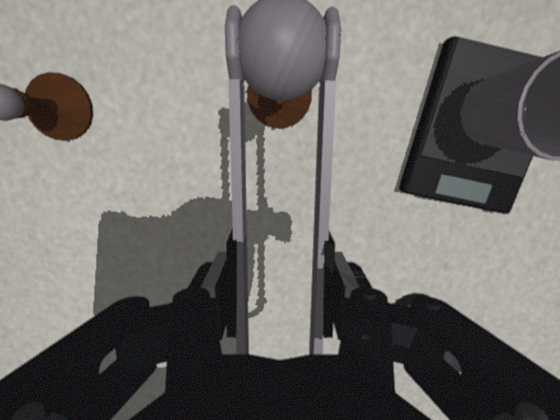

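View pics/s11c.png

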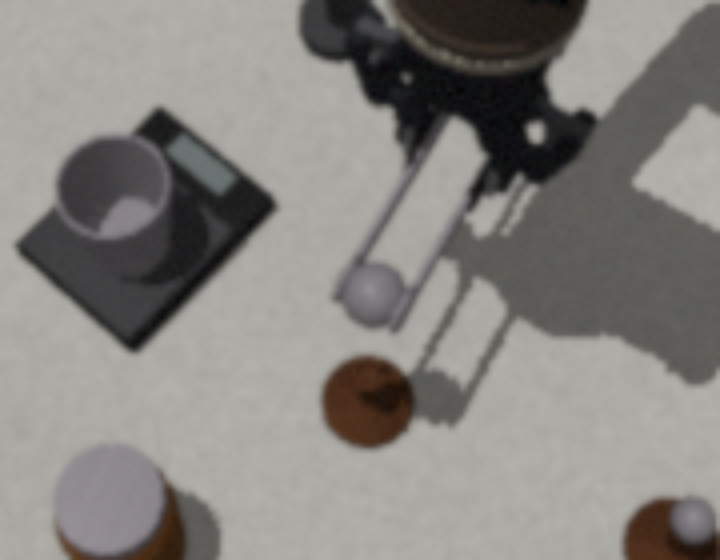

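The ball is clear of its stand in the tongs. Now across to the cup, staying high.

>>> play_rows:
  rows:
    - [[0,-0.001,0.006,0],[0,-0.001,0.012,0],[0,-0.001,0.016,0],[0,-0.001,0.018,0],[0,-0.001,0.018,0],[0,-0.001,0.018,0],[0,-0.001,0.018,0],[0,-0.001,0.018,0],[0,-0.001,0.015,0],[0,-0.001,0.01,0],[0,0,0.005,0],[0,0,0,0]]

```text
clock: 16.15
eef_pos: [0.5332, -0.0582, 0.1823]
ee_rot: [[0.003, 0.979, 0.203], [-0.01, 0.203, -0.979], [-1.0, 0.001, 0.01]]
wrist_force: [0.5, -0.5, -0.9]
width: 0.506
```

>>> play_rows:
  rows:
    - [[0,0,0,1],[0,0,0,2],[0,0,0,2.5],[0,0,0,2.5],[0,0,0,2.5],[0,0,0,2.5],[0,0,0,2],[0,0,0,1.5],[0,0,0,0.5],[0,0,0,0],[0,0,0,0],[0,0,0,0]]

```text
clock: 17.35
eef_pos: [0.5321, -0.0522, 0.182]
ee_rot: [[0.001, 0.995, -0.105], [-0.009, -0.104, -0.994], [-1.0, 0.002, 0.008]]
wrist_force: [0.3, -1.1, -1.8]
width: 0.511
```

```bash
python3 - <<'E'
from h import *
go((.5336,-.0509,.155),-5.5)
p,a=save("wrist","w12");q,b=save("scene","s12");r,c=save("top","t12")
cv2.imwrite("pics/s12c.png",cv2.resize(b[200:300,180:300],None,fx=6,fy=6))
cv2.imwrite("pics/t12c.png",cv2.resize(c[110:210,230:350],None,fx=6,fy=6))
E
```

```text
t 17.35 pos [ 0.5321 -0.0522  0.182 ] yaw -5.997511764985207 w 0.5111951917724312 F [ 0.2996 -1.0561 -1.826 ] tilt -0.999961623659625
tool delta [ 0.027   0.0013 -0.0017] spin -0.4975117649852052 j [-0.1488  0.3934  1.9246 -0.0114  0.8211  1.5345]
```

View pics/w12.png

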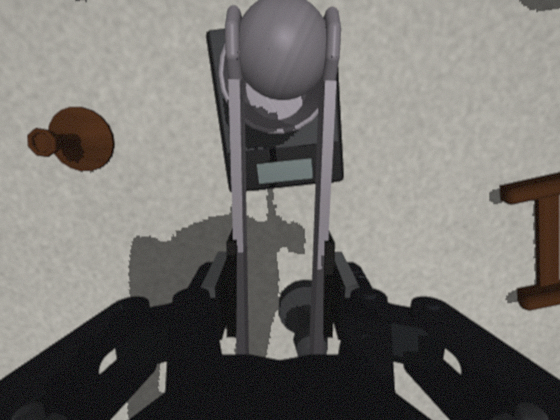

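View pics/s12c.png

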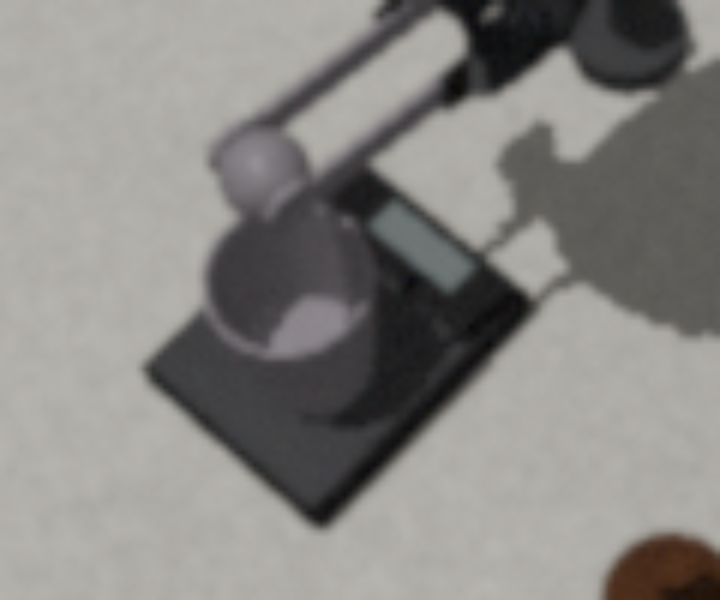

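View pics/t12c.png

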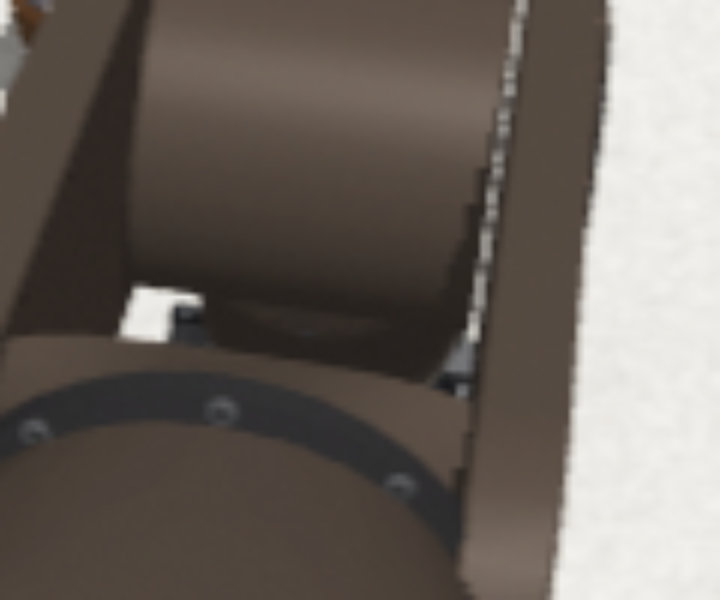

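The wrist view shows the ball at (283,48) over the cup. In the scene crop the ball is at (260,168) and the rim is centred at about (288,275), unchanged. The top view is blocked by the arm. I'll check the ball position by rays, then lower.

```bash
python3 - <<'E'
from h import *
q=arm.camera_params("scene");p=arm.camera_params("wrist")
print(ray(q,(180+260/6,200+168/6),.184),ray(p,(283,48),.184))
# triangulate
def line(p,uv):
    a=ray(p,uv,0.);b=ray(p,uv,.3);return a,(b-a)/np.linalg.norm(b-a)
a,d=line(q,(223.3,228));b,e=line(p,(283,48))
M=np.stack([d,-e],1);k=np.linalg.lstsq(M,b-a,rcond=None)[0];print((a+d*k[0]+b+e*k[1])/2,np.linalg.norm(a+d*k[0]-b-e*k[1]))
# cup rim via wrist: left edge (219,72), bottom (276,133)
print(ray(p,(219,75),.1),ray(p,(276,133),.1))
E
```

```text
[ 0.6257 -0.0644  0.184 ] [ 0.6249 -0.0645  0.184 ]
[ 0.6253 -0.0647  0.183 ] 0.0005427460161900969
[ 0.6313 -0.027   0.1   ] [ 0.593  -0.0582  0.1   ]
```

>>> play_rows:
  rows:
    - [[0,0.003,-0.002,0],[0.005,0,0,0],[0.008,0,0,0],[0.008,0,0,0],[0.008,0,0,0],[0.005,0,0,0],[0,0,0,0],[0,0,0,0],[0,0,0,0],[0,0,0,0]]

```text
clock: 18.5
eef_pos: [0.5353, -0.0509, 0.1442]
ee_rot: [[-0.0, 0.994, -0.105], [-0.008, -0.105, -0.994], [-1.0, 0.001, 0.008]]
wrist_force: [0.9, -0.2, -0.8]
width: 0.505
```

```bash
python3 - <<'E'
from h import *
go((.5336,-.0509,.155),-5.5)
p,a=save("wrist","w13");q,b=save("scene","s13")
cv2.imwrite("pics/s13c.png",cv2.resize(b[200:300,180:300],None,fx=6,fy=6))
E
```

```text
t 18.5 pos [ 0.5353 -0.0509  0.1442] yaw -6.019383382117199 w 0.5048957319457537 F [ 0.8949 -0.2029 -0.7671] tilt -0.9999640207948615
tool delta [-0.0108 -0.0016  0.0003] spin -0.519383382117212 j [-0.1455  0.4508  1.9492 -0.0125  0.7404  1.5396]
```

View pics/w13.png

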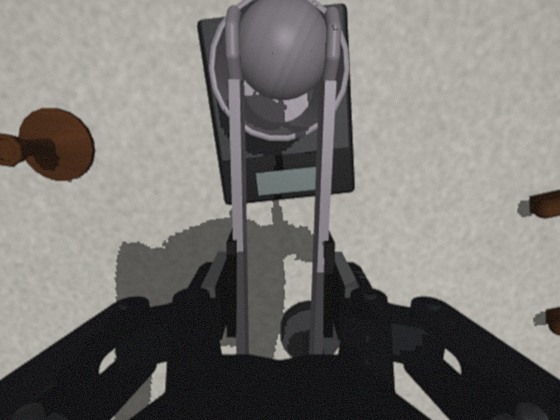

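View pics/s13c.png

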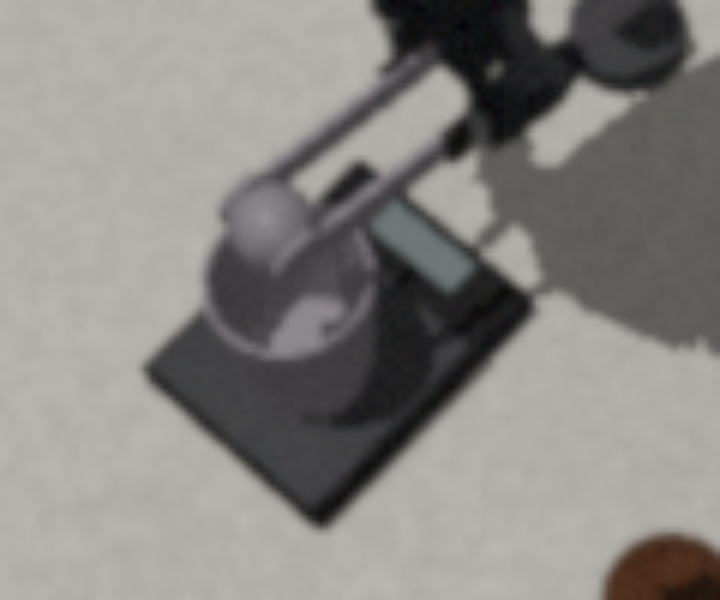

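```bash
python3 - <<'E'
from h import *
q=arm.camera_params("scene");p=arm.camera_params("wrist")
def line(p,uv):
    a=ray(p,uv,0.);b=ray(p,uv,.3);return a,(b-a)/np.linalg.norm(b-a)
a,d=line(q,(180+268/6,200+218/6));b,e=line(p,(283,47))
k=np.linalg.lstsq(np.stack([d,-e],1),b-a,rcond=None)[0];print("ball",(a+d*k[0]+b+e*k[1])/2,np.linalg.norm(a+d*k[0]-b-e*k[1]))
L=ray(p,(209,68),.1);Q=ray(p,(349,68),.1);B=ray(p,(279,139),.1);print("cup",(L+Q)/2,np.linalg.norm(L-Q),B+[.036,-.0038,0])
E
```

```text
ball [ 0.6283 -0.0634  0.1475] 0.0007702744953873002
cup [ 0.6286 -0.0621  0.1   ] 0.07071184839788265 [ 0.6298 -0.0621  0.1   ]
```

The ball is within about 2 mm of the cup's axis and about 46 mm above the rim. I let it settle, then hand in.

>>> play_rows:
  rows:
    - [[0,0,0,0],[0,0,0,0],[0,0,0,0],[0,0,0,0],[0,0,0,0]]

```text
clock: 19.1
eef_pos: [0.5356, -0.0509, 0.1448]
ee_rot: [[0.001, 0.994, -0.105], [-0.009, -0.105, -0.994], [-1.0, 0.002, 0.008]]
wrist_force: [0.0, 0.7, -1.3]
width: 0.51
```

```bash
python3 - <<'E'
from h import *
s=arm.sense();print(s["clock"],s["eef_pos"],s["width"]*85,np.abs(s["joint_vel"]).max(),s["wrist_force"])
print(arm.close_job())
E
```

```text
19.1 [ 0.5356 -0.0509  0.1448] 43.33130994695557 0.0019009249263908282 [ 0.0145  0.6979 -1.2533]
the job is handed in; nothing more can be done
None
```

I picked up the bare steel tongs, closed them on the large ball, lifted it off its stand and handed in while holding it over the cup, at 19.1 s. The interface reports no verdict, so I can't confirm a pass.

- **Ball over cup:** two views put the ball at about (0.628, -0.063, 0.147). The cup mouth is at about (0.629, -0.062, 0.100), so the ball is about 2 mm off the axis and 45–47 mm above the rim.
- **Grip:** the opening held at about 43 mm on the ball, where about 45 mm was expected.
- **Stillness:** joint speeds were below 0.002 rad/s at hand-in, and the wrist force was about 1.4 N.
- **Left in place:** the cup rim sat where it was before, and nothing was seen touching the cup. I did not re-measure the small ball at the end.
- **Disagreements:** the two cameras differed by about 3 mm on the cup, and the arm blocked the top view there, so the last check used the wrist and scene views. No check failed.

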